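Set the foot of the bench stand to a gauge blade

ROBOT

A 6-joint arm with a two-finger parallel gripper is mounted at the origin on the work surface. World frame = base frame: x ahead of the robot, y to its left, z up, the work surface at z = 0. Lengths are in mm, angles in rad, forces in N, time in s.
With the tool pointing down it reaches from about 275 to 975 mm from the base axis. Payload 8.4 kg.
Tool frame: the origin (TCP) lies between the finger pads; the fingertips stand 8 mm ahead of it and the grasp point (between the pads) lies 11 mm behind it (bot.finger_overhang is the distance from the TCP to the fingertips, in mm); z points along the fingers, y is the line along which they close (so a half turn about z gives the same grasp; the last joint's range is limited). The gripper opens to 92 mm and grips with 3 to 60 N. Pads are 20 mm wide; open, the fingers measure 128 mm over their backs; the gripper's body (75 mm by 189 mm) begins 69 mm behind the grasp point.
Start: joints at [-1.351, 0.353, 1.633, -0, 1.155, -0.002], TCP at [137.489, -609.692, 222.583] pointing down, gripper open.
Joint ranges: [-2.63, 2.63], [-0.92, 2.1], [0.06, 2.66], [-1.3, 4.44], [0, 2.69], [-3.02, 3.02]. Speed limits (rad/s): [2.22, 2.22, 2.79, 3.14, 3.14, 3.14].

INTERFACE

Orientations are given as a unit quaternion [w, x, y, z].
In Python, from station import bot gives the robot as it stands.
- The arm moves only by the shell command python3 -m jog 'ROWS' [FORCE]. ROWS is JSON, one flat list of numbers, 7 for each row, row after row: the shift along the tool's x, y, z as a fraction of full scale, then the turn, a rotation vector about the tool's x, y, z as a fraction of full scale, then the finger opening in mm, from 0 to 91.9. In form: [tx, ty, tz, rx, ry, rz, claw, tx, ty, tz, rx, ry, rz, claw, ...]. A call has 1 to 20 rows; each row shifts and turns the commanded pose from where the row before left it, along the tool's axes as they then stand; what a row does not reach is not made up. Full scale, the value 1, is 0.02 m for a shift and 0.12 rad for a turn. A row lasts 1/10 s, in which the tool goes at most 50 mm and 8.59 degrees, less where a joint would pass 70% of its speed; a pose out of reach is approached as far as the arm can. A call with a number of a shift or a turn outside -1 to 1 is refused whole. A call with a gripper value outside its range is refused whole. The fingers move at their own pace and stop on an object; FORCE is the grip in N (left out, the last holds). Time passes only in rows, so rows that do not move let the fingers close. It gives the time, the measured TCP pose, the force, the opening and the grip force at its end, in the units of the state.
- bot.observe(): the state, without advancing time (a new reading comes with each control period).
- bot.get_image(name): name is "side" or "top"; returns a dict with "img" (384x512x3 uint8, red, green, blue), "depth" (384x512 float32, mm along the optical axis (not along the pixel's ray), 0 where there is no reading), "fovy" (degrees; the focal length in pixels is half the picture's height over the tangent of half this angle, whatever the lens; pixels are square), "cx", "cy" (the principal point, pixels), "eye" and "attitude" of the camera in the world. Camera axes: x right, y down, z forward; pixel columns grow to the right and rows downward; lengths in mm; the calibration is good to about 2 mm. A picture is of the moment at which its call begins.
- bot.sign_off(): hands the job in; it is judged then, once.
Trained networks look in a picture, given as the dict that the camera call returned (one of the last four; its "shot" number tells which), for a name from the list of things; names that differ only in an ending like _2 or _b are one class to them, and where a whole thing is asked for, a point or a joint stands for the part that bears it (a point fixed in the world has none). Each returns a list of dicts, best first, with "conf" (0 to 1); they miss things now and then, are a little off and sometimes report something else, mostly with a low value. They report only what shows in the picture. A call takes as long as a camera call.
- bot.search_frame(name, picture): "xyz" ([x, y, z] in mm, in world coordinates, good to about 4 mm: the middle of the surface that is visible of it).
- bot.regions_of(name, picture): "mask" (384x512 bool, what is visible of it).
- bot.tip_of(name, picture): "xyz" ([x, y, z] in mm, in world coordinates, good to about 4 mm: a listed point, or the origin of a listed thing).
The state is a dict: "time_s": time; "joint_positions": joint angles; "qd": joint speeds; "joint_torque": joint torques, N m; "position": TCP position; "tool_rot": TCP orientation; "force": force on the tool from outside, world axes, zero at the start; "wrist_torque": the same for the moment, N m; "width": opening from 0.0 (shut) to 1.0 (fully open); "finger_force": force on a finger pad.
Only numpy, scipy, OpenCV 4.12 (cv2) and the standard library are available. Lean on these libraries where they do the work, as an engineer would, in place of code of your own. Each camera call takes 0.05 s, during which the arm holds its last target. There are 200 camera calls.

TASK

Set the foot of the blue setting stand to the yellow-handled gauge: slide the gauge's blade flat along the stand's guide, under the raised orange foot, until the red line on the blade is level with the foot's front edge. Then press the foot down by its black knob until it rests on the blade, and leave the gauge there, flat in the guide with its red line still at the edge. Leave the other gauges and everything else on the bench where they are.

Things in the scene. Friction and masses are not known exactly. Their poses are not given: they have to be found in the camera images.
- gauge_yellow: Gauge with a yellow grip: flat aluminium blade 170 x 30 x 8 mm thick, lying flat, about 0.16 kg. Origin: centre of the blade's underside; x along the blade (free tip at +85 mm), y across, z up. Grip: upright block 40 (x) x 20 (y) x 45 mm (z) on the blade, centred at x = -55. Look-alikes with blue and green grips lie beside it; the three swap places.
- grip (a point): Point on the upright centre line of the yellow grip, 35 mm above the blade's underside (27 mm above the blade's top, 18 mm below the grip's top); axes as the yellow gauge.
- red_line (a point): Middle of the red line, 4 mm wide, that crosses the yellow gauge's blade, on its top face: at x = +25 mm of the gauge, 60 mm behind the tip, 80 mm ahead of the grip's centre, 8 mm above the underside; axes as the gauge.
- stand: Setting stand, fixed to the bench: blue bed plate 260 (x) x 90 (y) x 20 mm thick, with two guide rails and a steel column 30 x 36 mm from x = 90 to 120, 150 mm above the bed (14 mm high shoe at its base, 60 mm wide, from x = 90). Origin: middle of the bed's underside, straight below the foot's front edge; x is the direction in which the blade goes in; z up.
- mouth (a point): On the bed's top (20 mm above the bench), midway between the rails, below the orange foot's front edge; axes as the stand. The red line belongs at x = 0 here; nothing stops the blade there, it can go 30 mm too far. Steel rails 7 mm high, 35 mm apart inside, run from x = -5 to +80; lead-ins in front flare to about 44 mm apart at x = -28.
- foot (a joint): Gap between foot's underside and bed, m (0 to 0.030; starts at 0.017 to 0.025). The foot is an orange block 60 x 30 x 26 mm over the guide, x = 0 to +60 of the stand; its 52 mm wide carriage above reaches from x = +20 back round the column. It slides vertically: about 5 N pushes it down, 14 N lifts it, it stays where left. On the yellow blade it rests at 0.008.
- knob_top (a point): Centre of the flat top of the black push knob (38 mm across, 14 mm high) on the foot's carriage, 30 mm behind the foot's front edge, 106 mm above the foot's underside; moves with the foot.
- gauge_blue: Gauge of the same shape with a blue grip and a 5 mm thick blade (170 x 30 mm). Origin and axes as the yellow gauge. Not to be moved.
- gauge_green: Gauge of the same shape with a green grip and a 12 mm thick blade (170 x 30 mm). Origin and axes as the yellow gauge. Not to be moved.
- oil: Amber oil bottle, 60 mm across, 150 mm high; origin under its centre. Not to be moved.
- grease: Red grease tin, 84 mm across, 85 mm high; origin under its centre. Not to be moved.
- cassette: Dark stepped sprocket cassette, 116 mm across, 32 mm high; origin under its centre. Not to be moved.
- rotor: Flat steel brake disc ring, 160 mm across, 4 mm thick; origin under its centre. Not to be moved.
- driver: Red-handled screwdriver, 200 mm long, lying along its x. Not to be moved.

How it is judged:
By the outcome, as a careful person would: the job done as asked, in the order asked, and still so for the second after the job is handed in, with the robot touching nothing.
It also fails if it takes over 51 s, if anything falls off the work surface, if the arm or the gripper's body presses on something with over 40 N, if the wrist force passes 120 N, or if a joint passes its speed limit or range.

## Working session

There is one attempt and no reset: what is moved stays moved. The work goes in short steps, Python scripts to look and compute and a shell command to move; the robot and the scene stay as the last step left them, time stands still between calls to the robot, and variables do not carry over. Pictures are saved under pics/ and viewed, at most 10 in all, crops included, and the job is handed in when it is done.

```bash
ls; mkdir -p pics; cat > h.py <<'E'
import numpy as np, cv2
from station import bot
from scipy.spatial.transform import Rotation as R
def rot(q): return R.from_quat([q[1],q[2],q[3],q[0]]).as_matrix()
def cam(p):
    f=p["img"].shape[0]/2/np.tan(np.radians(p["fovy"])/2); A=np.array(p["attitude"])
    A=rot(A) if A.size==4 else A.reshape(3,3)
    return f,A,np.array(p["eye"])
def cloud(p):
    f,A,e=cam(p); v,u=np.mgrid[:384,:512]; d=p["depth"]
    c=np.stack([(u-p["cx"])/f*d,(v-p["cy"])/f*d,d],-1)
    return c@A.T+e
def save(p,n): cv2.imwrite("pics/"+n,p["img"][:,:,::-1])
E
python3 - <<'E'
from h import *
s=bot.observe(); print(s)
for n in("top","side"):
    p=bot.get_image(n); save(p,n+"1.png"); print(n,p["fovy"],p["cx"],p["cy"],p["eye"],p["attitude"])
    np.savez(n+"1.npz",**{k:v for k,v in p.items()})
    for o in("gauge_yellow","grip","red_line","stand","mouth","knob_top","gauge_blue","gauge_green","oil","grease"):
        r=bot.tip_of(o,p)[:2]; print(o,[(np.round(x["xyz"]),round(x["conf"],2)) for x in r])
E
```

```text
pics
{'time_s': 0.0, 'joint_positions': array([-1.35141433e+00,  3.53636939e-01,  1.63410373e+00,  1.31923387e-05,
        1.15519718e+00, -2.42227833e-03]), 'qd': array([-0.00026694, -0.0003275 ,  0.00182298,  0.00231305, -0.00061043,
        0.0006134 ]), 'joint_torque': array([ 6.18134200e-04, -5.93837786e+01, -3.34211397e+01,  6.98543200e-02,
        2.35031202e-02, -1.35466207e-04]), 'position': array([ 137.38247701, -609.23410254,  221.88369736]), 'tool_rot': array([-6.69294418e-04,  9.93856729e-01,  1.10672266e-01, -6.68225669e-05]), 'force': array([ 0.65054849, -0.29852599, -0.91739196]), 'wrist_torque': array([-0.06500809,  0.05162277, -0.02691581]), 'finger_force': 0.0, 'width': 0.9991513884086014}
top 44.972342699353476 253.59749231161112 186.2842549206781 [ 459.62557044   78.4881657  1284.41637736] [-0.02981186  0.71409266 -0.69880188  0.02930624]
gauge_yellow [(array([ 521., -354.,   -0.]), 0.6), (array([634., 207.,  -1.]), 0.59)]
grip [(array([ 468., -348.,   37.]), 0.94)]
red_line [(array([ 543., -352.,   10.]), 0.7)]
stand [(array([633., 205.,   0.]), 0.68), (array([ 
[... 395 characters left out ...]
[514.49590171 889.72424723 572.16323055] [ 0.00569858 -0.02270314  0.86618451 -0.49917582]
gauge_yellow [(array([ 525., -349.,    3.]), 0.65), (array([ 530., -133.,    3.]), 0.2)]
grip [(array([ 466., -343.,   34.]), 0.79)]
red_line [(array([ 542., -346.,    6.]), 0.84), (array([ 522., -352.,    3.]), 0.2)]
stand [(array([634., 208.,  -0.]), 0.73)]
mouth [(array([633., 203.,  17.]), 0.88)]
knob_top [(array([631., 231., 148.]), 0.89)]
gauge_blue [(array([ 502., -247.,   -1.]), 0.74), (array([ 740., -154.,    3.]), 0.22)]
gauge_green [(array([ 532., -135.,    4.]), 0.71)]
oil [(array([771., -25.,  -2.]), 0.84)]
grease [(array([ 738., -154.,    1.]), 0.95), (array([ 545., -349.,   10.]), 0.59)]
```

View pics/top1.png

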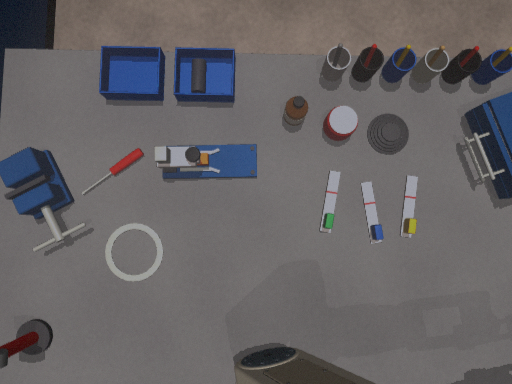

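View pics/side1.png

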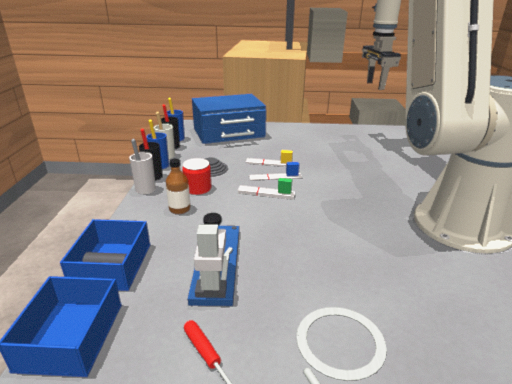

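The top view shows the yellow gauge at about (410,205) with its grip at (410,226). The stand is at (210,160), with its entry side to the image right, so its x is about +y in the world. Now I'll measure both finely.

```bash
cat >> h.py <<'E'
def project(p,X):
    f,A,e=cam(p); c=(np.atleast_2d(X)-e)@A
    return np.c_[c[:,0]/c[:,2]*f+p["cx"],c[:,1]/c[:,2]*f+p["cy"]]
def onplane(p,uv,z):
    f,A,e=cam(p); uv=np.atleast_2d(uv).astype(float)
    d=np.c_[(uv[:,0]-p["cx"])/f,(uv[:,1]-p["cy"])/f,np.ones(len(uv))]@A.T
    return e+d*((z-e[2])/d[:,2])[:,None]
E
python3 - <<'E'
from h import *
def load(n): return {k:(v[()] if v.ndim==0 else v) for k,v in np.load(n).items()}
for n in("top","side"):
    p=load(n+"1.npz"); P=cloud(p); hsv=cv2.cvtColor(p["img"],cv2.COLOR_RGB2HSV).astype(int); H,S,V=hsv[...,0],hsv[...,1],hsv[...,2]
    m0=p["depth"]>0
    X,Y,Z=P[...,0],P[...,1],P[...,2]
    G=(X>400)&(X<640)&(Y<-300)&(Y>-400)&m0
    def st(t,m,z=None):
        if m.sum()<3: print(n,t,m.sum()); return
        v,u=np.nonzero(m); q=P[m]; print(n,t,m.sum(),"cloud",q.mean(0).round(1),"zmed",np.median(q[:,2]).round(1),"min",q.min(0).round(),"max",q.max(0).round())
        if z is not None: print("   plane",onplane(p,[u.mean(),v.mean()],z).round(1), "rect",[np.round(x,1) for x in cv2.minAreaRect(onplane(p,np.c_[u,v],z)[:,:2].astype(np.float32))])
    st("bench",(X>300)&(X<400)&(Y>-300)&(Y<0)&m0)
    st("yel",G&(abs(H-27)<7)&(S>120))
    st("yeltop",G&(abs(H-27)<7)&(S>120)&(Z>48),53)
    st("blade",G&(Z>4)&(V>130)&(S<60),8)
    st("red",G&((H<8)|(H>172))&(S>80),8)
    St=(X>560)&(X<700)&(Y>40)&(Y<360)&m0
    st("bed",St&(H>100)&(H<125)&(S>120)&(abs(Z-20)<8),20)
    st("orange",St&(H<22)&(S>120)); st("knob",St&(V<60)&(Z>120),148)
    st("column",St&(Z>160),170)
E
python3 - <<'E'
from h import *
p=bot.get_image("top"); c=p["img"][130:190,150:270]; a=cv2.resize(c,None,fx=6,fy=6,interpolation=cv2.INTER_CUBIC)
q=bot.get_image("side"); b=cv2.resize(q["img"][200:310,170:260],None,fx=2.2,fy=2.2,interpolation=cv2.INTER_CUBIC)
o=np.zeros((600,720,3),np.uint8); o[:360]=a; o[360:360+240,:b.shape[1]]=b[:240]
g=cv2.resize(p["img"][170:245,385:435],None,fx=3.2,fy=3.2,interpolation=cv2.INTER_CUBIC); o[360:600,300:300+g.shape[1]]=g
cv2.imwrite("pics/crop1.png",o[:,:,::-1])
E
```

```text
top bench 4026 cloud [ 350.  -150.5   -0.7] zmed -0.6 min [ 300. -300.  -10.] max [400.  -0.  10.]
top yel 105 cloud [ 467.2 -340.7   52.5] zmed 52.6 min [ 448. -353.   46.] max [ 485. -330.   61.]
top yeltop 102 cloud [ 466.8 -340.6   52.7] zmed 52.7 min [ 448. -353.   48.] max [ 485. -330.   61.]
   plane [[ 466.8 -340.5   53. ]] rect [array([ 467.2, -340.4]), array([19.1, 37.4]), np.float64(83.9)]
top blade 420 cloud [ 539.  -349.3    7.8] zmed 7.6 min [ 437. -372.    4.] max [ 607. -324.   14.]
   plane [[ 538.8 -349.2    8. ]] rect [array([ 521.8, -347.8]), array([ 29.4, 169.2]), np.float64(83.3)]
top red 18 cloud [ 546.6 -351.5    7.6] zmed 7.7 min [ 544. -365.    5.] max [ 549. -338.   10.]
   plane [[ 546.6 -351.4    8. ]] rect [array([ 546.7, -351.1]), array([27.9,  3.9]), np.float64(83.1)]
top bed 1464 cloud [635.1 145.6  19.4] zmed 19.4 min [589.  75.  12.] max [683. 324.  28.]
   plane [[635.  145.6  20. ]] rect [array([633.3, 200.7]), array([ 88.2, 250. ]), np.float64(2.4)]
top orange 94 cloud [631.5 214.9  68.3] zmed 66.9 min [617. 205.  59.] max [648. 231. 140.]
top kn
[... 1087 characters left out ...]
   10.]
   plane [[ 547.3 -345.2    8. ]] rect [array([ 546.8, -347.2]), array([42.2,  3.4]), np.float64(86.1)]
side bed 979 cloud [616.6 237.6  19.3] zmed 19.6 min [584.  75.  12.] max [675. 337.  26.]
   plane [[617.1 245.8  20. ]] rect [array([632.8, 210.4]), array([ 88.5, 264.8]), np.float64(2.3)]
side orange 0
side knob 158 cloud [631.5 239.9 146.7] zmed 147.3 min [615. 221. 140.] max [648. 253. 150.]
   plane [[631.1 242.  148. ]] rect [array([631.5, 239.8]), array([32.2, 38.2]), np.float64(7.5)]
side column 264 cloud [628.1 314.4 168. ] zmed 169.2 min [611. 295. 160.] max [647. 326. 172.]
   plane [[627.5 317.4 170. ]] rect [array([627.6, 318.1]), array([36.8, 41. ]), np.float64(3.7)]
```

View pics/crop1.png

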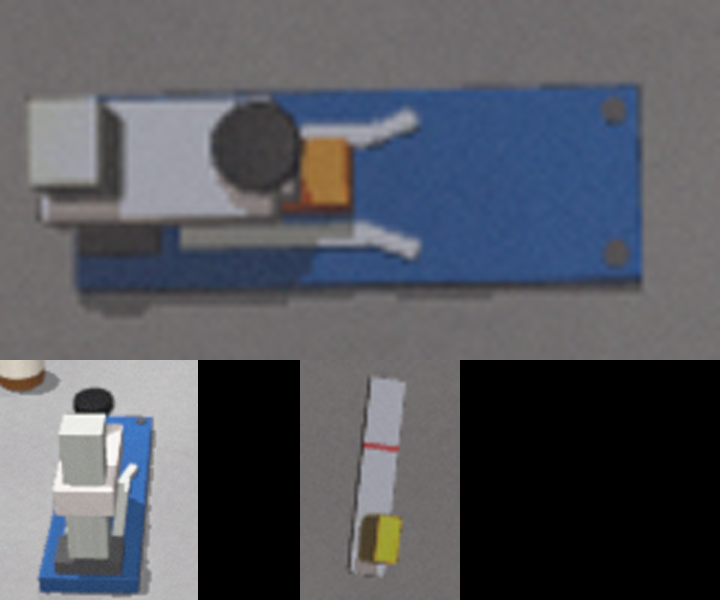

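Both views agree with the given sizes:
- **Grip:** top at (467, -339.5, 53).
- **Gauge:** heading -7°.
- **Stand:** mouth at about (633, 204.5), heading 92.4°, knob top at z≈148.

Next I'll turn the tool and move over the grip.

```bash
python3 -m jog '[0,0,0,0,0,0.956,50, 0,0,0,0,0,0.956,50, 0,0,0,0,0,0.956,50, 0.919,-0.964,0.38,0,0,0,50, 0.919,-0.964,0.38,0,0,0,50, 0.919,-0.964,0.38,0,0,0,50, 0.919,-0.964,0.38,0,0,0,50, 0.919,-0.964,0.38,0,0,0,50, 0.919,-0.964,0.38,0,0,0,50, 0.919,-0.964,0.38,0,0,0,50, 0.919,-0.964,0.38,0,0,0,50, 0.919,-0.964,0.38,0,0,0,50, 0.919,-0.964,0.38,0,0,0,50, 0.919,-0.964,0.38,0,0,0,50, 0.919,-0.964,0.38,0,0,0,50, 0.919,-0.964,0.38,0,0,0,50, 0.919,-0.964,0.38,0,0,0,50, 0.919,-0.964,0.38,0,0,0,50, 0.919,-0.964,0.38,0,0,0,50, 0,0,0,0,0,0,50]' 20
cat >> h.py <<'E'
def to(goal,yaw=None):
    "remaining shift in tool axes (full-scale units) and yaw turn (tool rz units)"
    s=bot.observe(); M=rot(s["tool_rot"]); y=np.degrees(np.arctan2(M[1,0],M[0,0]))
    print("pos",s["position"].round(1),"yaw",y.round(2),"tilt",np.degrees(M[:2,2]).round(2),"F",np.round(s["force"],1),"w",round(s["width"]*91.9,1),"t",s["time_s"])
    print("shift/20mm",((np.array(goal)-s["position"])@M/20).round(3), "rz",None if yaw is None else round(-np.radians(yaw-y)/.12,3))
E
python3 -c "
from h import *
to([467,-339.5,24],-7)"
```

```text
time_s: 3.2
position: [468.6, -337.5, 100.1]
tool_rot: [-0.0, 0.998, -0.06, -0.0]
force: [1.3, -0.6, -0.1]
width: 0.546
finger_force: 0.0
pos [ 468.6 -337.5  100.1] yaw -6.88 tilt [-0.02  0.05] F [ 1.3 -0.6 -0.1] w 50.2 t 3.2
shift/20mm [-0.067  0.111  3.807] rz 0.018
```

```bash
python3 -m jog '[-0.067,0.111,0.8,0,0,0,50, 0,0,0.9,0,0,0,50, 0,0,0.9,0,0,0,50, 0,0,0.8,0,0,0,50, 0,0,0.4,0,0,0,50, 0,0,0,0,0,0,50, 0,0,0,0,0,0,5, 0,0,0,0,0,0,5, 0,0,0,0,0,0,5, 0,0,0,0,0,0,5, 0,0,0,0,0,0,5, 0,0,0,0,0,0,5, 0,0,0,0,0,0,5, 0,0,0,0,0,0,5]' 40
python3 -c "
from h import *
to([467,-339.5,100],-7)"
```

```text
time_s: 4.6
position: [465.7, -341.7, 25.6]
tool_rot: [0.0, 0.998, -0.061, 0.0]
force: [-0.4, 1.0, 5.6]
width: 0.214
finger_force: 40.0
pos [ 465.7 -341.7   25.6] yaw -7.01 tilt [ 0.03 -0.03] F [-0.4  1.   5.6] w 19.7 t 4.6
shift/20mm [ 0.052 -0.115 -3.722] rz -0.002
```

```bash
python3 -m jog '[0,0,-0.4,0,0,0,5, 0,0,-0.8,0,0,0,5, 0,0,-0.9,0,0,0,5, 0,0,-0.9,0,0,-0.904,5, 0,0,-0.9,0,0,-0.904,5, 0,0,-0.9,0,0,-0.904,5, 0,0,-0.45,0,0,-0.904,5, 0,0,0,0,0,-0.904,5, 0,0,0,0,0,-0.904,5, 0,0,0,0,0,-0.904,5, 0,0,0,0,0,-0.904,5, 0,0,0,0,0,-0.904,5, 0,0,0,0,0,-0.904,5, 0,0,0,0,0,-0.904,5, 0,0,0,0,0,-0.904,5, 0,0,0,0,0,-0.904,5, 0,0,0,0,0,-0.904,5, 0,0,0,0,0,-0.904,5, 0,0,0,0,0,-0.904,5]'
python3 -c "
from h import *
to([640.3,30,130],92.4)"
```

```text
time_s: 6.5
position: [465.2, -341.2, 130.2]
tool_rot: [-0.0, 0.69, 0.724, -0.0]
force: [-0.1, -0.9, -1.4]
width: 0.211
finger_force: 40.0
pos [ 465.2 -341.2  130.2] yaw 92.7 tilt [-0.02  0.01] F [-0.1 -0.9 -1.4] w 19.4 t 6.5
shift/20mm [1.8129e+01 9.6190e+00 1.0000e-02] rz 0.043
```

```bash
python3 -m jog '[0.5,0.27,0,0,0,0.04,5, 0.95,0.5,0,0,0,0,5, 0.95,0.5,0,0,0,0,5, 0.95,0.5,0,0,0,0,5, 0.95,0.5,0,0,0,0,5, 0.95,0.5,0,0,0,0,5, 0.95,0.5,0,0,0,0,5, 0.95,0.5,0,0,0,0,5, 0.95,0.5,0,0,0,0,5, 0.95,0.5,0,0,0,0,5, 0.95,0.5,0,0,0,0,5, 0.95,0.5,0,0,0,0,5, 0.95,0.5,0,0,0,0,5, 0.95,0.5,0,0,0,0,5, 0.95,0.5,0,0,0,0,5, 0.95,0.5,0,0,0,0,5, 0.95,0.5,0,0,0,0,5, 0.95,0.5,0,0,0,0,5, 0.95,0.5,0,0,0,0,5, 0.5,0.3,0,0,0,0,5]'
python3 - <<'E'
from h import *
p=bot.get_image("top"); q=bot.get_image("side")
save(p,"top2.png"); save(q,"side2.png")
to([640.3,30,130],92.4)
z=130-24+8
for n,c in(("top",p),("side",q)):
    P=cloud(c); hsv=cv2.cvtColor(c["img"],cv2.COLOR_RGB2HSV).astype(int);H,S,V=[hsv[...,i] for i in range(3)]
    B=(abs(P[...,0]-640)<60)&(P[...,1]>0)&(P[...,1]<200)&(P[...,2]>90)&(P[...,2]<125)
    for t,m in(("blade",B&(S<60)),("red",B&((H<8)|(H>172))&(S>80))):
        v,u=np.nonzero(m); print(n,t,m.sum(), P[m].mean(0).round(1) if m.any() else '')
        if len(v)>3:
            r=cv2.minAreaRect(onplane(c,np.c_[u,v],z)[:,:2].astype(np.float32)); print([np.round(x,1) for x in r])
E
```

```text
time_s: 8.5
position: [643.2, 29.7, 130.1]
tool_rot: [-0.0, 0.694, 0.72, 0.0]
force: [-0.5, -0.0, -1.3]
width: 0.214
finger_force: 40.0
pos [643.3  29.2 130. ] yaw 92.15 tilt [0.01 0.02] F [-0.2 -0.2 -0.4] w 19.7 t 8.6
shift/20mm [ 0.048 -0.147 -0.   ] rz -0.036
top blade 371 [638.6 127.8 111.7]
[array([639.2, 114.2]), array([ 30.8, 112.1]), np.float64(1.6)]
top red 22 [639.9 113.  111.9]
[array([639.6, 113. ]), array([25.7,  2.5]), np.float64(1.4)]
side blade 338 [639.3 104.9 112.5]
[array([643.7,  97.1]), array([ 38.6, 155.7]), np.float64(2.1)]
side red 12 [639.4 112.5 113. ]
[array([640. , 114.4]), array([28.,  0.]), np.float64(3.8)]
```

View pics/top2.png

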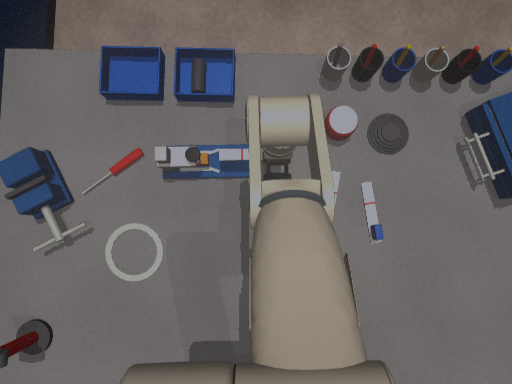

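View pics/side2.png

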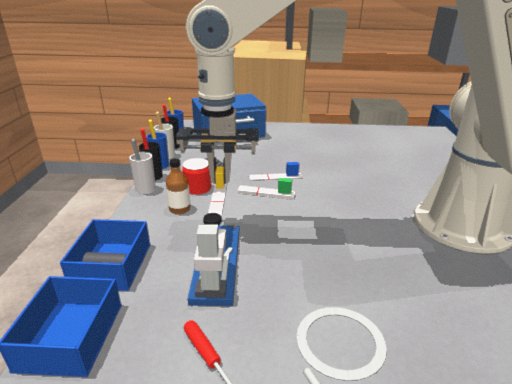

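The blade is held level in both views, about 2.9 mm off the guide line toward +x and 0.8° off heading. The red line is 92 mm short of the mouth. I'll correct that and lower it in front of the lead-ins.

```bash
python3 -m jog '[0,-0.095,0,0,0,-0.1,5, -0.1,0,0.6,0,0,0,5, 0,0,0.9,0,0,0,5, 0,0,0.9,0,0,0,5, 0,0,0.9,0,0,0,5, 0,0,0.6,0,0,0,5, 0,0,0.25,0,0,0,5, 0,0,0,0,0,0,5, 0,0,0,0,0,0,5]'
cat > red.py <<'E'
from h import *
u=np.array([-.0419,.9991]); n=np.array([-.9991,-.0419]); mo=np.array([633,204.5])
def meas(zt=28,name="top"):
    c=bot.get_image(name); P=cloud(c); hsv=cv2.cvtColor(c["img"],cv2.COLOR_RGB2HSV).astype(int);H,S,V=[hsv[...,i] for i in range(3)]
    B=(abs(P[...,0]-636)<50)&(P[...,1]>-20)&(P[...,1]<215)&(abs(P[...,2]-zt)<14)
    for t,m in(("blade",B&(S<60)&(V>110)),("red",B&((H<6)|(H>172))&(S>80))):
        v,uu=np.nonzero(m)
        if len(v)<4: print(t,len(v)); continue
        g=onplane(c,np.c_[uu,v],zt)[:,:2]; r=cv2.minAreaRect(g.astype(np.float32)); d=g.mean(0)-mo
        print(name,t,len(v),"z",P[m][:,2].mean().round(1),"rect",[np.round(x,1) for x in r],"stand xy mean",(d@u).round(1),(d@n).round(1))
    return c
E
python3 - <<'E'
from red import *
meas(29.5); meas(29.5,"side"); to([640,29,47],92.4)
E
```

```text
time_s: 9.5
position: [641.5, 25.3, 47.4]
tool_rot: [0.0, 0.689, 0.724, 0.0]
force: [0.1, -0.3, -1.9]
width: 0.215
finger_force: 40.0
top blade 405 z 28.9 rect [array([633.4, 134.8]), array([157.1,  66. ]), np.float64(88.4)] stand xy mean -63.6 0.5
top red 11 z 30.0 rect [array([636.2, 108.3]), array([27.5,  0. ]), np.float64(1.3)] stand xy mean -96.3 0.9
side blade 173 z 28.9 rect [array([618.3, 113.2]), array([ 42. , 215.7]), np.float64(14.3)] stand xy mean -91.2 13.1
red 2
pos [641.7  25.5  47.6] yaw 92.84 tilt [0.07 0.01] F [ 0.1  0.6 -1.9] w 20.0 t 9.6
shift/20mm [ 0.181 -0.076  0.031] rz 0.064
```

```bash
python3 -m jog '[0.4,0.03,0,0,0,0.03,5, 0.5,0,0,0,0,0,5, 0.5,0,0,0,0,0,5, 0.5,0,0,0,0,0,5, 0.5,0,0,0,0,0,5, 0.5,0,0,0,0,0,5, 0.5,0,0,0,0,0,5, 0.4,0,0,0,0,0,5, 0,0,0,0,0,0,5, 0,0,0,0,0,0,5]'
python3 - <<'E'
from red import *
c=meas(29.5); to([637,124,46],92.4)
cv2.imwrite("pics/crop2.png",cv2.resize(c["img"][130:190,150:270],None,fx=6,fy=6,interpolation=cv2.INTER_CUBIC)[:,:,::-1])
E
```

```text
time_s: 10.6
position: [638.2, 101.5, 47.0]
tool_rot: [0.0, 0.69, 0.723, -0.0]
force: [-1.1, -0.1, -1.3]
width: 0.215
finger_force: 40.0
top blade 105 z 28.3 rect [array([627.3, 174.8]), array([84.5, 53.3]), np.float64(81.1)] stand xy mean -28.6 3.7
red 0
pos [638.2 101.2  47. ] yaw 92.65 tilt [-0.   -0.01] F [-0.1  0.2 -1. ] w 19.8 t 10.65
shift/20mm [ 1.139 -0.009  0.048] rz 0.036
```

View pics/crop2.png

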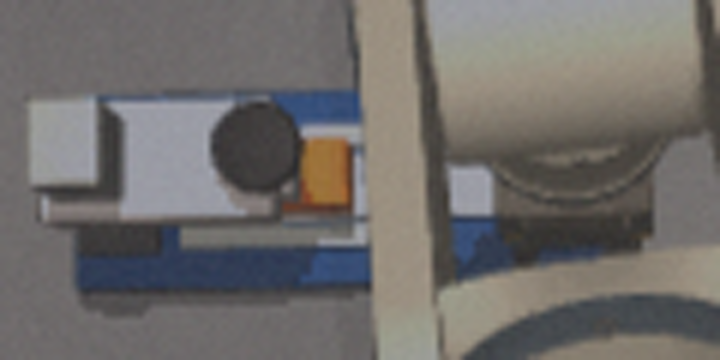

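```bash
python3 -m jog '[0.3,0,0,0,0,0.02,5, 0.4,0,0,0,0,0,5, 0.2,0,0,0,0,0,5, 0,0,0.05,0,0,0,5, 0,0,0.03,0,0,0,5, 0,0,0,0,0,0,5]'
python3 - <<'E'
from h import *
to([637,124,46],92.4)
E
```

```text
time_s: 11.25
position: [637.6, 119.6, 45.6]
tool_rot: [0.0, 0.691, 0.722, 0.0]
force: [0.1, 0.2, 2.0]
width: 0.215
finger_force: 40.0
pos [637.6 119.6  45.6] yaw 92.51 tilt [0.02 0.02] F [0.1 0.2 2. ] w 19.7 t 11.25
shift/20mm [ 0.222 -0.021 -0.019] rz 0.016
```

```bash
python3 -m jog '[0,0,0,0,0,0,45, 0,0,0,0,0,0,45, 0,0,0,0,0,0,45, 0,0,-0.4,0,0,0,45, 0,0,-0.8,0,0,0,45, 0,0,-1,0,0,0,45, -0.5,0,-1,0,0,0,45, -1,0,-0.8,0,0,0,45, -1,0,0,0,0,0,45, -1,0,0,0,0,0,45, -0.5,0,0,0,0,0,45, 0,0,0,0,0,0,45, 0,0,0,0,0,0,45]'
python3 - <<'E'
from red import *
c=meas(28); to([637,124,46],92.4)
P=cloud(c); hsv=cv2.cvtColor(c["img"],cv2.COLOR_RGB2HSV).astype(int);H,S,V=[hsv[...,i] for i in range(3)]
m=(abs(P[...,0]-633)<40)&(P[...,1]>180)&(P[...,1]<240)&(H>6)&(H<22)&(S>120)&(P[...,2]>62)&(P[...,2]<74); z=np.median(P[m][:,2])
v,uu=np.nonzero(m); g=onplane(c,np.c_[uu,v],z)[:,:2]-mo; print("foot top z",z,"n",m.sum(),"front along",np.sort(g@u)[:8].round(1),"lat",(g@n).mean())
cv2.imwrite("pics/crop3.png",cv2.resize(c["img"][140:180,170:250],None,fx=9,fy=9,interpolation=cv2.INTER_NEAREST)[:,:,::-1])
E
```

```text
time_s: 12.55
position: [641.1, 39.8, 125.8]
tool_rot: [0.0, 0.692, 0.722, 0.0]
force: [1.0, 0.3, -0.3]
width: 0.49
finger_force: 0.0
top blade 317 z 27.2 rect [array([638. , 170.3]), array([ 64.5, 101.6]), np.float64(16.7)] stand xy mean -27.7 0.3
top red 20 z 28.0 rect [array([633. , 202.5]), array([24.8,  2.7]), np.float64(1.7)] stand xy mean -2.0 0.1
pos [641.   40.1 125.6] yaw 92.51 tilt [0.01 0.02] F [-0.5  0.1  1. ] w 45.2 t 12.6
shift/20mm [ 4.198 -0.017  3.983] rz 0.016
foot top z 67.45150581873736 n 82 front along [0.7 0.7 0.8 0.8 0.8 0.9 0.9 1. ] lat 0.5104546442182744
```

View pics/crop3.png

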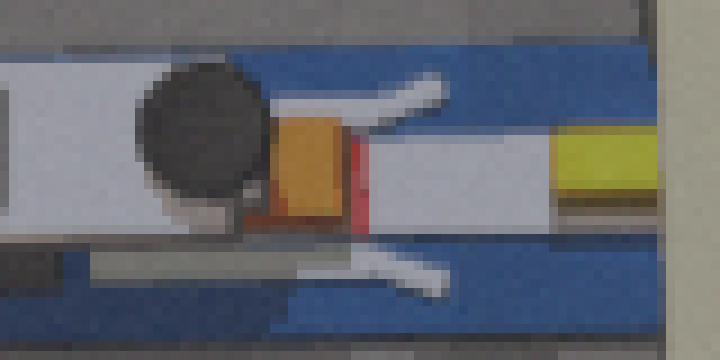

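The gauge is in the guide at 0.1 mm lateral and fairly straight. The red line sits just in front of the foot at about x=-2. I'll measure the edges sub-pixel.

```bash
cat >> red.py <<'E'
def prof(N=3):
    ims=[bot.get_image("top") for _ in range(N)]; c=ims[-1]
    I=np.mean([i["img"].astype(float) for i in ims],0)
    t=np.arange(-16,10.01,.5)
    for z in(28,): # sample along stand x on blade plane, averaged across |y|<9
        acc=0
        for y in np.arange(-9,9.1,1.5):
            X=np.c_[mo+t[:,None]*u+y*n,np.full(len(t),z)]; q=project(c,X).astype(np.float32)
            acc=acc+cv2.remap(I.astype(np.float32),q[:,:1],q[:,1:],cv2.INTER_LINEAR)[:,0]
        acc/=13
    r=acc[:,0]-acc[:,1:].mean(1)
    for a,b,k in zip(t[::2],acc[::2],r[::2]): print(a,b.round(),k.round())
    return c
E
python3 - <<'E'
from red import *
prof()
E
```

```text
-16.0 [153. 154. 164.] -6.0
-15.0 [153. 154. 163.] -6.0
-14.0 [152. 154. 163.] -6.0
-13.0 [152. 154. 163.] -6.0
-12.0 [152. 154. 163.] -6.0
-11.0 [152. 154. 163.] -6.0
-10.0 [152. 154. 163.] -6.0
-9.0 [152. 154. 163.] -6.0
-8.0 [152. 152. 162.] -5.0
-7.0 [152. 150. 160.] -3.0
-6.0 [152. 146. 155.] 2.0
-5.0 [152. 123. 130.] 25.0
-4.0 [151. 100. 104.] 50.0
-3.0 [151.  83.  85.] 66.0
-2.0 [150.  77.  79.] 72.0
-1.0 [149.  71.  72.] 77.0
0.0 [134.  68.  65.] 67.0
1.0 [112.  67.  58.] 50.0
2.0 [91. 65. 51.] 33.0
3.0 [107.  74.  50.] 44.0
4.0 [125.  84.  50.] 58.0
5.0 [139.  93.  50.] 68.0
6.0 [142.  99.  53.] 66.0
7.0 [145. 105.  55.] 65.0
8.0 [146. 107.  56.] 64.0
9.0 [146. 107.  56.] 64.0
10.0 [146. 106.  56.] 65.0
```

The red line's centre is at about -2.4 and the foot edge at about -0.7, with top edge, bottom edge and column all agreeing. It needs +1.6 mm, so I'll regrip and nudge.

```bash
python3 -m jog '[0.5,0,0,0,0,0,45, 1,0,0,0,0,0,45, 1,0,0,0,0,0,45, 1,0,0.5,0,0,0,45, 0.5,0,1,0,0,0,45, 0,0,1,0,0,0,45, 0,0,0.8,0,0,0,45, 0,0,0.45,0,0,0,45, 0,0,0.2,0,0,0,45, 0,0,0,0,0,0,45, 0,0,0,0,0,0,10, 0,0,0,0,0,0,10, 0,0,0,0,0,0,10, 0,0,0,0,0,0,10, 0,0,0,0,0,0,10, 0,0,0,0,0,0,10]' 25
python3 -c "
from h import *
to([637,121.2,45.6],92.4)"
```

```text
time_s: 14.35
position: [637.8, 119.4, 47.0]
tool_rot: [0.0, 0.691, 0.722, 0.0]
force: [-1.0, 0.0, 6.4]
width: 0.217
finger_force: 25.0
pos [637.8 119.4  47. ] yaw 92.5 tilt [0.05 0.  ] F [-1.   0.   6.4] w 20.0 t 14.35
shift/20mm [ 0.093 -0.037  0.069] rz 0.015
```

```bash
python3 -m jog '[0.04,0,0,0,0,0,10, 0.04,0,0,0,0,0,10, 0,0,0,0,0,0,10, 0,0,0,0,0,0,10]'
python3 -c "
from h import *
to([637,121.2,45.6],92.4)"
```

```text
time_s: 14.75
position: [637.9, 120.6, 47.0]
tool_rot: [0.001, 0.691, 0.722, 0.0]
force: [0.1, -2.3, 5.4]
width: 0.218
finger_force: 25.0
pos [637.9 120.6  47. ] yaw 92.51 tilt [ 0.06 -0.02] F [ 0.1 -2.3  5.4] w 20.1 t 14.75
shift/20mm [ 0.03  -0.044  0.07 ] rz 0.016
```

```bash
python3 -m jog '[0,0,0,0,0,0,45, 0,0,0,0,0,0,45, 0,0,0,0,0,0,45, 0,0,-0.4,0,0,0,45, 0,0,-0.8,0,0,0,45, 0,0,-1,0,0,0,45, -0.5,0,-1,0,0,0,45, -1,0,-0.8,0,0,0,45, -1,0,0,0,0,0,45, -1,0,0,0,0,0,45, -0.5,0,0,0,0,0,45, 0,0,0,0,0,0,45]'
python3 - <<'E'
from red import *
prof(); c=meas(28); to([637,124,46],92.4)
cv2.imwrite("pics/crop4.png",cv2.resize(c["img"][140:180,170:250],None,fx=9,fy=9,interpolation=cv2.INTER_NEAREST)[:,:,::-1])
E
```

```text
time_s: 15.95
position: [641.2, 40.1, 127.3]
tool_rot: [0.0, 0.692, 0.722, 0.0]
force: [0.0, 0.2, 0.2]
width: 0.492
finger_force: 0.0
-16.0 [152. 154. 163.] -6.0
-15.0 [152. 154. 163.] -6.0
-14.0 [152. 154. 163.] -6.0
-13.0 [152. 154. 163.] -6.0
-12.0 [152. 154. 163.] -6.0
-11.0 [152. 154. 163.] -6.0
-10.0 [152. 154. 163.] -6.0
-9.0 [152. 154. 163.] -6.0
-8.0 [152. 153. 163.] -5.0
-7.0 [153. 153. 162.] -5.0
-6.0 [153. 151. 160.] -3.0
-5.0 [153. 142. 150.] 7.0
-4.0 [153. 133. 140.] 16.0
-3.0 [152. 115. 122.] 34.0
-2.0 [150.  88.  91.] 61.0
-1.0 [149.  60.  61.] 88.0
0.0 [134.  52.  50.] 83.0
1.0 [113.  53.  47.] 63.0
2.0 [92. 53. 44.] 43.0
3.0 [107.  66.  46.] 51.0
4.0 [124.  80.  47.] 61.0
5.0 [139.  92.  50.] 68.0
6.0 [142.  98.  52.] 66.0
7.0 [145. 105.  55.] 65.0
8.0 [146. 107.  56.] 64.0
9.0 [146. 107.  56.] 65.0
10.0 [146. 106.  56.] 65.0
top blade 330 z 27.1 rect [array([634.5, 164.7]), array([97.4, 66.1]), np.float64(88.6)] stand xy mean -26.9 0.1
top red 12 z 27.6 rect [array([634.2, 203.9]), array([ 2.7, 27.7]), np.float64(86.0)] stand xy mean -0.5 -0.1
pos [640.8  41.9 126.4] yaw 92.54 tilt [-0.01  0.01] F [ 0.3 -0.4 -0.1] w 44.9 t 16.15
shift/20mm [ 4.109 -0.009  4.023] rz 0.02
```

View pics/crop4.png

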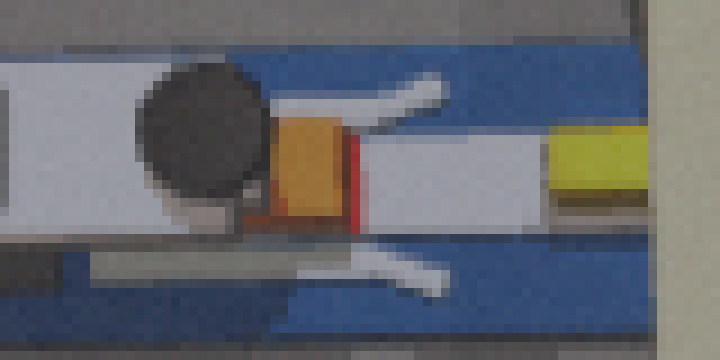

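The red line is centred at about -0.55 against the edge at -0.7, so it's on the edge. Now I'll close the fingers and move above the knob.

```bash
python3 -m jog '[0,0,-0.6,0,0,0,0, 0,0,-0.9,0,0,0,0, 0,0,-0.9,0,0,0,0, 0.5,0,-0.6,0,0,0,0, 0.9,0,0,0,0,0,0, 0.9,0,0,0,0,0,0, 0.9,0,0,0,0,0,0, 0.9,0,0,0,0,0,0, 0.9,0,0,0,0,0,0, 0.9,0,0,0,0,0,0, 0.9,0,0,0,0,0,0, 0.9,0,0,0,0,0,0, 0.9,0,0,0,0,0,0, 0.9,0,0,0,0,0,0, 0.1,0,0,0,0,0,0, 0,0,0,0,0,0,0, 0,0,0,0,0,0,0]' 10
python3 -c "
from h import *
to([631,233,158],92.4)"
```

```text
time_s: 17.85
position: [632.5, 232.4, 186.3]
tool_rot: [0.0, 0.692, 0.722, -0.0]
force: [-0.0, 0.9, -0.3]
width: 0.006
finger_force: 0.0
pos [632.5 232.4 186.3] yaw 92.5 tilt [-0.01 -0.02] F [-0.   0.9 -0.3] w 0.6 t 17.85
shift/20mm [ 0.035 -0.071  1.416] rz 0.014
```

```bash
python3 -m jog '[0.03,-0.07,0.5,0,0,0,0, 0,0,0.6,0,0,0,0, 0,0,0.3,0,0,0,0, 0,0,0.2,0,0,0,0, 0,0,0.2,0,0,0,0, 0,0,0.1,0,0,0,0, 0,0,0.1,0,0,0,0, 0,0,0,0,0,0,0]'
python3 -c "
from h import *
to([631,233,142],92.4)"
```

```text
time_s: 18.65
position: [631.3, 233.5, 146.3]
tool_rot: [0.0, 0.691, 0.722, 0.0]
force: [-0.3, 0.7, -0.1]
width: 0.005
finger_force: 0.0
pos [631.3 233.5 146.3] yaw 92.5 tilt [0.03 0.02] F [-0.3  0.7 -0.1] w 0.5 t 18.65
shift/20mm [-0.026 -0.015  0.214] rz 0.015
```

```bash
python3 -m jog '[0,0,0.1,0,0,0,0, 0,0,0.1,0,0,0,0]'; python3 -m jog '[0,0,0.06,0,0,0,0]'; python3 -m jog '[0,0,0.06,0,0,0,0]'
python3 - <<'E'
from red import *
c=bot.get_image("side"); P=cloud(c); print(c["img"].shape)
V=c["img"].max(-1); m=(V<60)&(abs(P[...,0]-631)<30)&(abs(P[...,1]-238)<25)&(P[...,2]>110)&(P[...,2]<155); print(m.sum(),np.percentile(P[m][:,2],[5,50,95]) if m.any() else '')
save(c,"side3.png")
E
```

```text
time_s: 18.85
position: [631.4, 233.7, 142.7]
tool_rot: [0.0, 0.691, 0.722, 0.0]
force: [-0.8, -0.4, 3.5]
width: 0.005
finger_force: 2.2
time_s: 18.95
position: [631.5, 233.7, 142.4]
tool_rot: [0.0, 0.691, 0.722, 0.001]
force: [-6.0, -2.4, 20.0]
width: 0.006
finger_force: 10.1
time_s: 19.05
position: [631.5, 233.7, 142.3]
tool_rot: [0.0, 0.691, 0.722, 0.001]
force: [-10.1, -4.3, 29.1]
width: 0.007
finger_force: 14.5
(384, 512, 3)
40 [128.53765431 138.4878965  152.61732272]
```

The foot stops hard at TCP 142.3, so the tips are at 134.3 and the gap is 8 mm. I'll back off and check.

```bash
python3 -m jog '[0,0,-0.15,0,0,0,0, 0,0,-0.5,0,0,0,0, 0,0,-0.9,0,0,0,0, 0,0,-0.9,0,0,0,0, -0.5,0,-0.3,0,0,0,0, -0.9,0,0,0,0,0,0, -0.9,0,0,0,0,0,0, -0.9,0,0,0,0,0,0, -0.9,0,0,0,0,0,0, -0.9,0,0,0,0,0,0, -0.9,0,0,0,0,0,0, -0.9,0,0,0,0,0,0, -0.9,0,0,0,0,0,0, -0.9,0,0,0,0,0,0, -0.9,0,0,0,0,0,0, -0.5,0,0,0,0,0,0, 0,0,0,0,0,0,0]'
python3 - <<'E'
from red import *
c=prof(); P=cloud(c)
hsv=cv2.cvtColor(c["img"],cv2.COLOR_RGB2HSV).astype(int);H,S,V=[hsv[...,i] for i in range(3)]
B=(abs(P[...,0]-631)<30)&(P[...,1]>190)&(P[...,1]<260)
k=B&(V<70)&(S<60)&(P[...,2]>100); o=B&(H>6)&(H<22)&(S>120)&(P[...,2]>40)
print("knob z",np.median(P[k][:,2]),"foot top z",np.median(P[o][:,2]))
for n in("gauge_blue","gauge_green","oil","grease"): print(n,[np.round(x["xyz"]) for x in bot.tip_of(n,c)[:1]])
q=bot.get_image("side")
im=np.zeros((600,720,3),np.uint8); im[:360]=cv2.resize(c["img"][140:180,170:250],None,fx=9,fy=9,interpolation=cv2.INTER_NEAREST)
im[360:,:]=0; s=cv2.resize(q["img"][140:310,130:310],None,fx=1.4,fy=1.4); im[360:598,:s.shape[1]]=s
cv2.imwrite("pics/crop5.png",im[:,:,::-1]); to([0,0,0])
E
```

```text
time_s: 20.8
position: [639.9, 32.2, 195.0]
tool_rot: [0.0, 0.692, 0.722, -0.0]
force: [-0.5, 0.3, 0.5]
width: 0.003
finger_force: 0.0
-16.0 [152. 153. 163.] -6.0
-15.0 [152. 153. 163.] -7.0
-14.0 [152. 153. 163.] -7.0
-13.0 [152. 153. 163.] -6.0
-12.0 [152. 153. 162.] -6.0
-11.0 [152. 153. 162.] -6.0
-10.0 [152. 153. 163.] -6.0
-9.0 [152. 153. 163.] -6.0
-8.0 [152. 153. 162.] -6.0
-7.0 [152. 152. 161.] -5.0
-6.0 [152. 151. 159.] -3.0
-5.0 [151. 142. 150.] 6.0
-4.0 [150. 132. 140.] 14.0
-3.0 [146. 115. 121.] 28.0
-2.0 [138.  88.  90.] 49.0
-1.0 [129.  60.  59.] 70.0
0.0 [117.  54.  48.] 66.0
1.0 [102.  57.  47.] 51.0
2.0 [88. 60. 45.] 36.0
3.0 [110.  80.  50.] 45.0
4.0 [133. 101.  56.] 55.0
5.0 [151. 117.  60.] 63.0
6.0 [151. 115.  59.] 65.0
7.0 [152. 112.  58.] 66.0
8.0 [152. 111.  57.] 67.0
9.0 [152. 111.  58.] 67.0
10.0 [151. 111.  58.] 67.0
knob z 132.8807783990676 foot top z 53.27295550141139
gauge_blue [array([ 503., -246.,   -2.])]
gauge_green []
oil []
grease [array([ 742., -152.,   -3.])]
pos [639.7  34.2 194.9] yaw 92.55 tilt [-0.    0.01] F [-0.5 -0.4 -0.1] w 0.7 t 21.2
shift/20mm [ -0.287 -32.031   9.749] rz None
```

View pics/crop5.png

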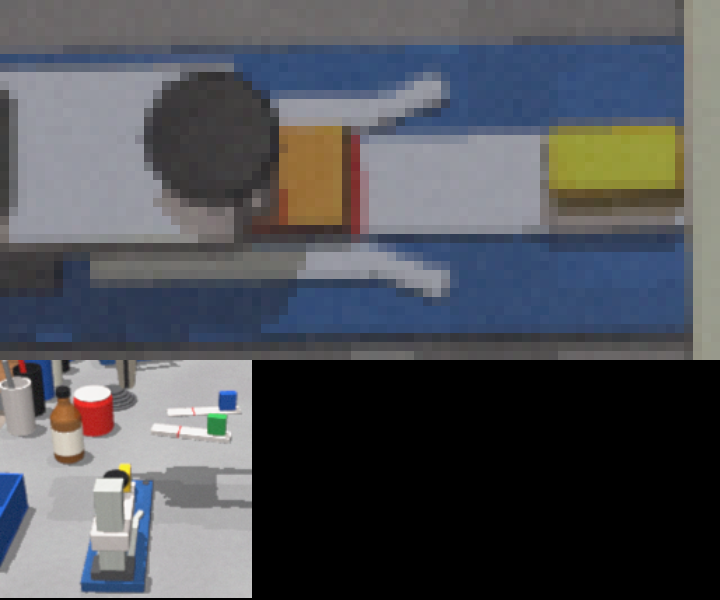

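The foot's top is at 53–54 mm, which matches resting on the 8 mm blade. The gauge hasn't moved, its red line is within about 1 mm of the edge, and the robot is clear.

```bash
python3 -c "
from station import bot
print(bot.sign_off())"
```

```text
the job is handed in; nothing more can be done
None
```

The job is handed in: the yellow gauge lies flat in the guide with its red line within about 1 mm of the foot's front edge. The foot was pressed down onto the blade (about 8 mm gap) after that, the arm was clear at about 21 s, and I touched nothing else on the bench.

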